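Nest the parts pots and load the bench caddy

TASK

Put the bench caddy in order: nest the two green pots that stand on the table into the green pot in the caddy, one in the other, so that all three form one straight, fully seated stack in that pot's cell, and stand the spray can upright in the caddy's cell with the red pad. Set things down rather than dropping them, keep the can and pots upright, and leave the pot in the caddy, the V-block and everything else where they are.

Things in the scene. Friction and masses are not known exactly. Their poses are not given: they have to be found in the camera images.
- caddy: open plywood caddy fixed to the table, 92 x 264 x 55 mm, three 80 mm square cells in a row along its y axis at y = -86, 0 and +86 mm, walls 6 mm, floor 6 mm thick; origin under its centre, z up, x across the row. One cell holds a pot, one the V-block, one only the red pad
- pad_top (a point): centre of the top of a round red rubber pad, 72 mm across, 3 mm thick, lying fixed on the floor of the cell meant for the spray can; this point is 9 mm over the table
- pot_a_mid (a point): hollow green pot, 84 mm tall, 3 mm wall, open top, three alike. Upper half nearly straight, 62 mm outside at the shoulder, 64 mm at the rim, mouth 58 mm inside; below the square shoulder it narrows from 55 to a 42 mm foot. Point on the axis half-way up, at the shoulder (42 mm over the foot); z up. 0.14 kg. Stands in a caddy cell, foot 6 mm over the table; stays there
- pot_b_mid (a point): hollow green pot, 84 mm tall, 3 mm wall, open top, three alike. Upper half nearly straight, 62 mm outside at the shoulder, 64 mm at the rim, mouth 58 mm inside; below the square shoulder it narrows from 55 to a 42 mm foot. Point on the axis half-way up, at the shoulder (42 mm over the foot); z up. 0.14 kg. Stands on the table at the start
- pot_c_mid (a point): hollow green pot, 84 mm tall, 3 mm wall, open top, three alike. Upper half nearly straight, 62 mm outside at the shoulder, 64 mm at the rim, mouth 58 mm inside; below the square shoulder it narrows from 55 to a 42 mm foot. Point on the axis half-way up, at the shoulder (42 mm over the foot); z up. 0.14 kg. Stands on the table at the start
- pot_b: the same pot, origin at the centre of its foot. Set into another pot it goes down until its shoulder rests on the lower rim, 42 mm above the other; its upper 42 mm then stand clear to grip
- pot_c: the same pot, origin at the centre of its foot. Set into another pot it goes down until its shoulder rests on the lower rim, 42 mm above the other; its upper 42 mm then stand clear to grip
- can_mid (a point): upright aerosol can with light blue cap, 200 mm tall, 59 mm diameter (57 mm at the cap), 0.29 kg; point on its axis half-way up, 100 mm over its foot; z up. Stands on the table at the start
- spray_can: the same can, origin at the centre of its foot. Best gripped in its upper quarter; most room for the gripper if it goes into its cell after the pots are nested, the fingers closing across the row (along the x axis of the caddy)
- v_block: grey steel V-block 45 x 50 x 42 mm standing in a cell; origin at the centre of its underside; stays
- tape_roll: roll of tape lying flat, 104 mm across, 25 mm high, bystander
- box_section: dark steel box-section offcut 40 x 140 x 40 mm lying on the table, bystander
Mind the look-alikes: they are no part of the job. What is shaped like the pot_b but yellow is not meant. Leave any yellow look-alike of the pot_c alone.

How it is judged:
By the outcome, as a careful person would: the job done as asked, in the order asked, and still so for the second after the job is handed in, with the robot touching nothing.
It also fails if it takes over 72 s, if anything falls off the work surface, if the arm or the gripper's body presses on something with over 40 N, if the wrist force passes 120 N, or if a joint passes its speed limit or range.

ROBOT

A 6-joint arm with a two-finger parallel gripper is mounted at the origin on the work surface; the furniture and walls round the work are solid. World frame = base frame: x ahead of the robot, y to its left, z up, the work surface at z = 0. Lengths are in m, angles in rad, forces in N, time in s.
With the tool pointing down it reaches from about 0.375 to 0.9 m from the base axis. Payload 3.1 kg.
Tool frame: the origin (TCP) lies between the finger pads; the fingertips stand 14 mm ahead of it and the grasp point (between the pads) lies 5 mm behind it; z points along the fingers, y is the direction in which the jaws open and shut (so a half turn about z gives the same grasp; the last joint's range is limited). The gripper opens to 87 mm and grips with 3 to 60 N. Pads are 19 mm wide; open, the fingers measure 117 mm over their backs; the gripper's body (75 mm by 190 mm) begins 51 mm behind the grasp point.
Start: joints at [1.044, 0.527, 1.433, -0, 1.181, -0.178], TCP at [0.214, 0.587, 0.215] pointing down, gripper open.
Joint ranges: [-3.08, 3.08], [-0.75, 2.2], [0.22, 2.44], [-1.43, 4.57], [0, 2.65], [-2.85, 2.85]. Speed limits (rad/s): [2.79, 2.79, 3.14, 3.14, 3.14, 3.14].

INTERFACE

Orientations are given as a unit quaternion [x, y, z, w].
In Python, from cell import sensors, get_image, camera_model, workorder gives the robot as it stands.
- The arm moves only by the tool carry_out, never from a script. Its argument "motion" is text: rows parted by semicolons, each of 7 numbers parted by spaces: the shift along the world's x, y, z in cm, then the turn, a rotation vector about the world's x, y, z in rad, then the finger opening in cm, from 0 to 8.7. A call has 1 to 5 rows; each row is the pose to reach, as a shift and turn from the pose commanded when the call began; what a row does not reach only later rows make up. A row lasts 1/10 s, in which the tool goes at most 50 mm and 8.59 degrees, less where a joint would pass 70% of its speed; a pose out of reach is approached as far as the arm can. A call with a gripper value outside its range is refused whole. The fingers move at their own pace and stop on an object; "grip_force" is the grip in N (left out, the last holds). Time passes only in rows, so rows that repeat a pose let the fingers close. It gives the time, the measured TCP pose, the force and the opening at its end, in the units of the state.
- sensors.sense(): the state, without advancing time (a new reading comes with each control period).
- get_image(name): name is "scene" or "top" or "wrist"; returns the picture (400x640x3 uint8, red, green, blue); there is no depth.
- camera_model(name): a dict with "fx", "fy", "cx", "cy" (pixels), "dist" ([k1, k2, p1, p2, k3] as OpenCV has them; the pictures are not rectified), "pose" (4x4, takes a point from camera to world coordinates). Camera axes: x right, y down, z forward; pixel columns grow to the right and rows downward; lengths in m; the calibration is good to about 2 mm. A picture is of the moment at which its call begins: read the wrist's pose just before it. camera_model takes no time and is no camera call; for the wrist camera it gives the pose at the moment of the call.
- workorder.finish_job(): hands the job in, once; it reports no verdict.
The state is a dict: "time_s": time; "q": joint angles; "joint_velocities": joint speeds; "joint_torque": joint torques, N m; "position": TCP position; "eef_rot": TCP orientation; "contact_force": force on the tool from outside, world axes, zero at the start; "moment": the same for the moment, N m; "finger_gap": finger opening in m.
Only numpy, scipy, OpenCV 4.12 (cv2) and the standard library are available. Lean on these libraries where they do the work, as an engineer would, in place of code of your own. Each camera call takes 0.05 s, during which the arm holds its last target.

## Working session

There is one attempt and no reset: what is moved stays moved. The work goes in short steps, Python scripts to look and compute and a tool call to move; the robot and the scene stay as the last step left them, time stands still between calls to the robot, and variables do not carry over. Pictures are saved under pics/ and viewed, and the job is handed in when it is done.

Besides the shell and the picture viewer there is one more tool, called after "Request:" by a JSON object that holds its "op" and its "data". carry_out: Moves the arm, as the interface text tells. Its arguments: {"type":"object","properties":{"motion":{"type":"string"},"grip_force":{"type":"number"}},"required":["motion"]}

```bash
mkdir -p pics; ls
python3 - <<'E'
from cell import sensors,get_image,camera_model
import cv2
print(sensors.sense())
for n in("scene","top","wrist"):
    m=camera_model(n);print(n,{k:m[k] for k in m})
    cv2.imwrite(f"pics/{n}0.png",get_image(n)[:,:,::-1])
E
```

```text
pics
{'time_s': 0.0, 'q': array([ 1.04349452e+00,  5.28474514e-01,  1.43391559e+00, -8.46847850e-06,
        1.18137019e+00, -1.78488192e-01]), 'joint_velocities': array([ 0.00223816, -0.00133734,  0.00075901,  0.00041884,  0.0010908 ,
        0.00012349]), 'joint_torque': array([-3.79056155e-04, -4.40035307e+01, -1.76590830e+01,  6.31433772e-02,
        5.81625151e-02, -1.66423329e-04]), 'position': array([0.2131989 , 0.58671535, 0.21436229]), 'eef_rot': array([ 1.73522284e-01,  9.84829347e-01, -1.01838357e-03, -3.70911027e-04]), 'contact_force': array([ 1.04986915, -0.5290815 , -0.17100466]), 'moment': array([-0.01270281, -0.06089082, -0.04448954]), 'finger_gap': 0.08698331117221908}
scene {'fx': 520.2145102479043, 'fy': 520.2145102479043, 'cx': 326.0480817096972, 'cy': 197.16421299207667, 'dist': array([-0.08830599,  0.        ,  0.        ,  0.        ,  0.        ]), 'pose': array([[ 0.40974632, -0.48563025,  0.772186  , -0.86234546],
       [-0.91204714, -0.20262975,  0.35652657, -0.61886764],
       [-0.01667224, -0.85035548, -0.52594448,  1.07136559],
       [ 0.        ,  0.
[... 222 characters left out ...]
    ]), 'pose': array([[-0.026274  , -0.99013802,  0.13760954,  0.40440354],
       [-0.99956432,  0.02787334,  0.0097079 ,  0.03751484],
       [-0.01344779, -0.13729452, -0.99043898,  1.36091692],
       [ 0.        ,  0.        ,  0.        ,  1.        ]])}
wrist {'fx': 331.9380141342824, 'fy': 331.9380141342824, 'cx': 323.1021758675644, 'cy': 204.19599710893817, 'dist': array([0.01148144, 0.        , 0.        , 0.        , 0.        ]), 'pose': array([[ 0.34162707,  0.91111649,  0.23055949,  0.15029754],
       [ 0.93983211, -0.33051874, -0.08644633,  0.61052838],
       [-0.00255844,  0.24621962, -0.96921069,  0.38278649],
       [ 0.        ,  0.        ,  0.        ,  1.        ]])}
```

View pics/scene0.png

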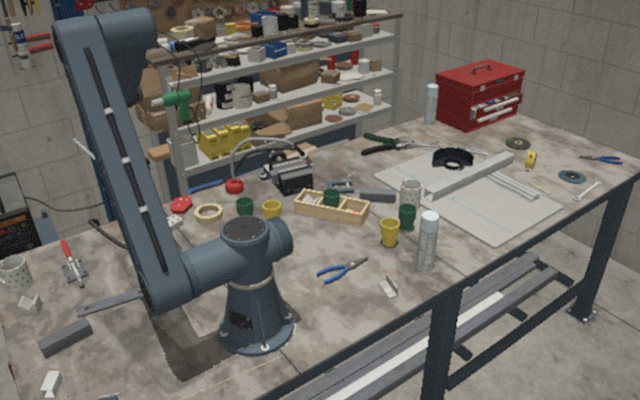

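View pics/top0.png

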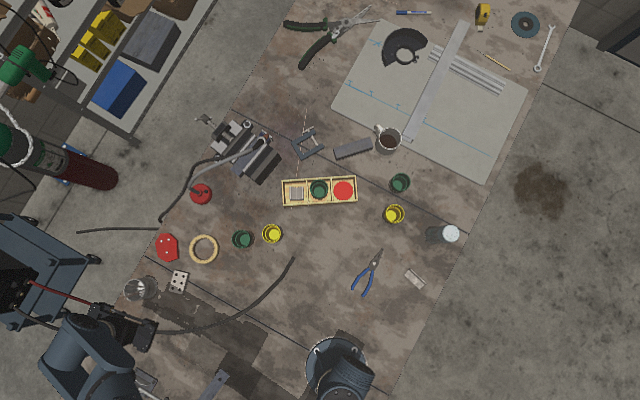

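View pics/wrist0.png

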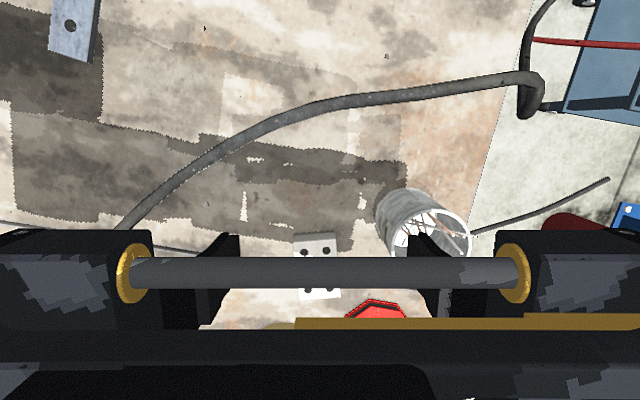

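Run:
```python
import cv2,numpy as np
t=cv2.imread("pics/top0.png");s=cv2.imread("pics/scene0.png")
a=cv2.resize(t[165:260,225:475],None,fx=3.2,fy=3.2,interpolation=cv2.INTER_CUBIC)
b=cv2.resize(s[170:280,215:455],None,fx=2.5,fy=2.5,interpolation=cv2.INTER_CUBIC)
c=cv2.resize(s[75:135,400:460],None,fx=4,fy=4)
o=np.zeros((304+275,800,3),np.uint8);o[:304]=a;o[304:579,:600]=b;
o[304:544,600-40:800]=c[:, :240]
cv2.imwrite("pics/crop0.png",o)
```

```text
(no output)
```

View pics/crop0.png

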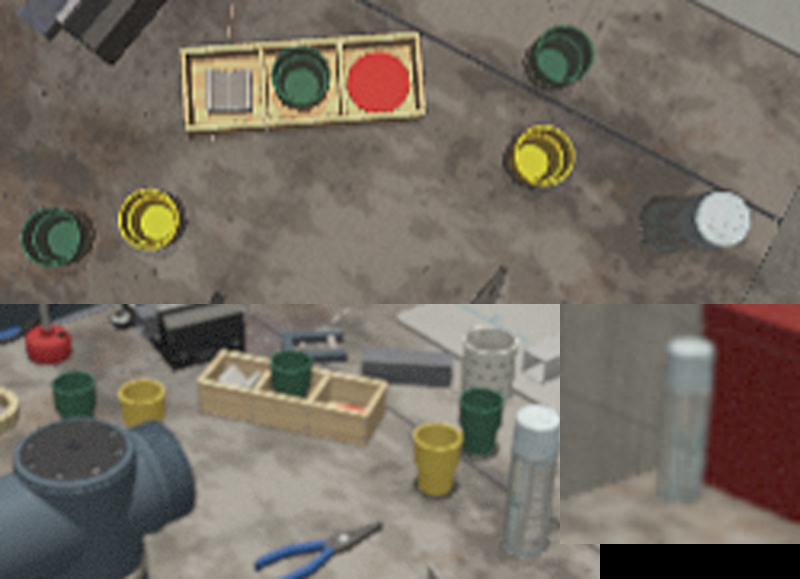

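```bash
cat > h.py <<'E'
import cv2,numpy as np
from cell import sensors,get_image,camera_model
def ray(m,uv):
    K=np.array([[m['fx'],0,m['cx']],[0,m['fy'],m['cy']],[0,0,1]])
    p=cv2.undistortPoints(np.array(uv,float).reshape(-1,1,2),K,np.array(m['dist'])).reshape(-1,2)
    d=np.c_[p,np.ones(len(p))]@m['pose'][:3,:3].T
    return m['pose'][:3,3],d
def onz(m,uv,z):
    o,d=ray(m,uv); s=(z-o[2])/d[:,2:]
    return o+d*s
def proj(m,P):
    K=np.array([[m['fx'],0,m['cx']],[0,m['fy'],m['cy']],[0,0,1]])
    T=np.linalg.inv(m['pose'])
    return cv2.projectPoints(np.array(P,float).reshape(-1,1,3),cv2.Rodrigues(T[:3,:3])[0],T[:3,3],K,np.array(m['dist']))[0].reshape(-1,2)
def hsv(im): return cv2.cvtColor(im,cv2.COLOR_RGB2HSV)
def blobs(mask,amin=60):
    c,_=cv2.findContours(mask,cv2.RETR_EXTERNAL,cv2.CHAIN_APPROX_NONE)
    return [k for k in c if cv2.contourArea(k)>amin]
def circ(P):
    A=np.c_[2*P[:,:2],np.ones(len(P))];x=np.linalg.lstsq(A,(P[:,:2]**2).sum(1),rcond=None)[0]
    return x[:2],np.sqrt(x[2]+x[0]**2+x[1]**2)
E
python3 - <<'E'
from h import *
im=cv2.imread("pics/top0.png")[:,:,::-1].copy();m=camera_model("top");H=hsv(im)
g=cv2.inRange(H,(60,80,20),(95,255,255));g=cv2.morphologyEx(g,cv2.MORPH_CLOSE,np.ones((5,5)))
for k in blobs(g):
    k=k.reshape(-1,2); (u,v),r=cv2.minEnclosingCircle(k)
    if 220<u<420 and 150<v<260: print("green",u,v,r,onz(m,[[u,v]],.084)[0].round(4))
r=cv2.bitwise_or(cv2.inRange(H,(0,150,120),(8,255,255)),cv2.inRange(H,(172,150,120),(180,255,255)))
for k in blobs(r):
    c=k.reshape(-1,2);e=cv2.fitEllipse(k);P=onz(m,c,.009)
    if 300<e[0][0]<380: print("red",e,circ(P))
w=cv2.inRange(H,(0,0,165),(180,60,255))
for k in blobs(w):
    x=k.reshape(-1,2).mean(0)
    if 430<x[0]<470 and 215<x[1]<250: e=cv2.fitEllipse(k);print("can",e,circ(onz(m,k.reshape(-1,2),.2)))
ms=camera_model("scene")
y=cv2.inRange(H,(15,50,120),(30,160,255))[160:220,270:370]
k=max(blobs(cv2.morphologyEx(y,cv2.MORPH_CLOSE,np.ones((9,9)))),key=cv2.contourArea)+np.array([270,160])
b=cv2.boxPoints(cv2.minAreaRect(k));print("caddy px",b);P=onz(m,b,.055);print(P.round(4),P.mean(0),cv2.minAreaRect((P[:,:2]*1000).astype(np.float32)))
E
```

```text
green 240.44818115234375 238.8367919921875 9.062901496887207 [0.4532 0.31   0.084 ]
green 318.0789489746094 188.7894744873047 8.547060012817383 [0.6168 0.0435 0.084 ]
green 399.0 183.0 7.810349941253662 [ 0.629  -0.2341  0.084 ]
red ((342.7500305175781, 190.3923797607422), (17.944610595703125, 18.631275177001953), 83.1711196899414) (array([ 0.62092592, -0.04526408]), np.float64(0.03321079593772347))
can ((450.6258239746094, 232.80467224121094), (15.019452095031738, 15.888846397399902), 143.8142852783203) (array([ 0.44965565, -0.35889557]), np.float64(0.023578181340833608))
caddy px [[281. 175.]
 [357. 175.]
 [357. 207.]
 [281. 207.]]
[[ 0.6746  0.1729  0.055 ]
 [ 0.6668 -0.0945  0.055 ]
 [ 0.5537 -0.0898  0.055 ]
 [ 0.561   0.1744  0.055 ]] [0.61401069 0.04076579 0.055     ] ((613.9389038085938, 40.87055969238281), (267.5121765136719, 113.52490234375), 88.33878326416016)
```

Request:
{"op": "carry_out", "data": {"motion": "24 -35 6 0 0 -1.222 8.7;24 -35 6 0 0 -1.222 8.7;24 -35 6 0 0 -1.222 8.7;24 -35 6 0 0 -1.222 8.7;24 -35 6 0 0 -1.222 8.7"}}

```text
time_s: 0.65
position: [0.3541, 0.3815, 0.2504]
eef_rot: [0.525, 0.851, -0.0, -0.0]
contact_force: [0.9, 0.1, 0.2]
finger_gap: 0.0869
```

Request:
{"op": "carry_out", "data": {"motion": "9.9 -14.5 2.5 0 0 -0.465 8.7;9.9 -14.5 2.5 0 0 -0.465 8.7;9.9 -14.5 2.5 0 0 -0.465 8.7;9.9 -14.5 2.5 0 0 -0.465 8.7;9.9 -14.5 2.5 0 0 -0.465 8.7"}}

```text
time_s: 1.15
position: [0.4552, 0.2354, 0.2758]
eef_rot: [0.707, 0.708, 0.001, 0.001]
contact_force: [0.2, 0.8, -0.7]
finger_gap: 0.0875
```

Run:
```python
from h import *
s=sensors.sense();print(s['time_s'],s['position'],s['eef_rot'])
m=camera_model("wrist");im=get_image("wrist");np.save("m1.npy",m,allow_pickle=True)
cv2.imwrite("pics/w1.png",im[:,:,::-1])
```

```text
1.15 [0.45523218 0.23543242 0.27584787] [7.06525704e-01 7.07686390e-01 6.66049665e-04 9.79589785e-04]
```

View pics/w1.png

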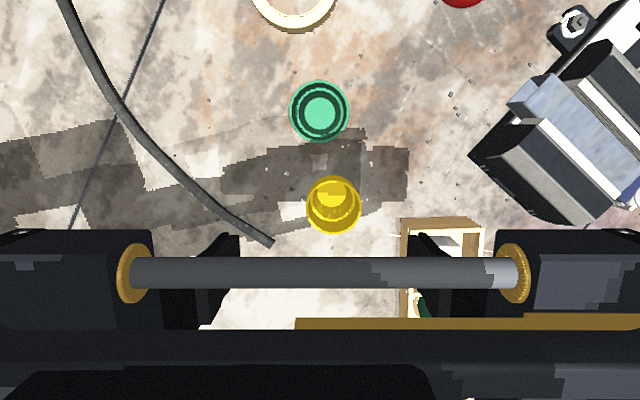

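```bash
cat >> h.py <<'E'
def greens(im,m,z,lo=(60,60,30),hi=(95,255,255)):
    g=cv2.inRange(hsv(im),lo,hi);g=cv2.morphologyEx(g,cv2.MORPH_CLOSE,np.ones((7,7)))
    out=[]
    for k in blobs(g,400):
        k=k.reshape(-1,2).astype(float);h=cv2.convexHull(k.astype(np.int32)).reshape(-1,2)
        e=cv2.fitEllipse(k.astype(np.float32));P=onz(m,k,z);c,r=circ(P)
        out.append((np.round(e[0],1),np.round(e[1],1),c.round(4),round(float(r),4)))
    return out
E
python3 - <<'E'
from h import *
im=cv2.imread("pics/w1.png")[:,:,::-1].copy();m=np.load("m1.npy",allow_pickle=True).item()
for o in greens(im,m,.084):print(o)
print("y",greens(im,m,.084,(22,120,80),(34,255,255)))
E
```

```text
(array([318.7, 111.2]), array([59.3, 61.7]), array([0.4508, 0.3106]), 0.031)
y [(array([333.1, 204.8]), array([55.1, 58.4]), array([0.4667, 0.2097]), 0.0323)]
```

Request:
{"op": "carry_out", "data": {"motion": "-0.4 7.5 -5 0 0 0 8.7;-0.4 7.5 -12 0 0 0 8.7;-0.4 7.5 -15 0 0 0 8.7;-0.4 7.5 -15 0 0 0 8.7;-0.4 7.5 -15 0 0 0 8.7"}}

```text
time_s: 1.7
position: [0.4438, 0.3136, 0.1212]
eef_rot: [0.703, 0.711, -0.005, -0.002]
contact_force: [-1.5, -0.0, -0.0]
finger_gap: 0.0871
```

Run:
```python
from h import *
s=sensors.sense();print(s['time_s'],s['position'],s['eef_rot'],s['joint_velocities'].round(3))
```

```text
1.7 [0.44376396 0.31356766 0.12115105] [ 0.70346423  0.71071042 -0.00487889 -0.00223103] [-0.021 -0.075 -0.056 -0.01   0.045 -0.009]
```

Request:
{"op": "carry_out", "data": {"motion": "0 0 0 0 0 0 8.7;0 0 0 0 0 0 8.7"}}

```text
time_s: 1.9
position: [0.4494, 0.314, 0.1271]
eef_rot: [0.704, 0.71, 0.002, 0.001]
contact_force: [0.1, 0.4, 0.5]
finger_gap: 0.0871
```

Request:
{"op": "carry_out", "data": {"motion": "0.1 -0.35 -3 0 0 0 8.7;0.1 -0.35 -5.5 0 0 0 8.7;0.1 -0.35 -6.5 0 0 0 8.7;0.1 -0.35 -6.5 0 0 0 8.7;0.1 -0.35 -6.5 0 0 0 8.7"}}

```text
time_s: 2.4
position: [0.4506, 0.3101, 0.0617]
eef_rot: [0.705, 0.709, 0.001, 0.0]
contact_force: [-0.3, -0.7, 0.0]
finger_gap: 0.0869
```

Request:
{"op": "carry_out", "data": {"motion": "0 0 0 0 0 0 8.7;0 0 0 0 0 0 6;0 0 0 0 0 0 5.5;0 0 0 0 0 0 5.5;0 0 0 0 0 0 5.5", "grip_force": 15}}

```text
time_s: 2.9
position: [0.4499, 0.3098, 0.0606]
eef_rot: [0.705, 0.71, 0.0, 0.0]
contact_force: [0.0, -0.7, 1.4]
finger_gap: 0.0635
```

Request:
{"op": "carry_out", "data": {"motion": "0 0 1.5 0 0 0 5.5;0 0 4.5 0 0 0 5.5;0 -0.5 8.5 0 0 0 5.5;1 -3 12 0 0 0 5.5;2.5 -6 15 0 0 0 5.5"}}

```text
time_s: 3.4
position: [0.4738, 0.2499, 0.2118]
eef_rot: [0.704, 0.711, -0.0, -0.0]
contact_force: [0.8, -1.5, -2.5]
finger_gap: 0.0636
```

Request:
{"op": "carry_out", "data": {"motion": "1.7 -3.5 1.5 0 0 0 5.5;3.5 -7 3 0 0 0 5.5;5.2 -10.5 4 0 0 0 5.5;7 -14 4.5 0 0 0 5.5;8.7 -17.5 4.5 0 0 0 5.5"}}

```text
time_s: 3.9
position: [0.5622, 0.0733, 0.256]
eef_rot: [0.705, 0.71, 0.0, 0.0]
contact_force: [0.9, -0.6, -1.7]
finger_gap: 0.0639
```

Request:
{"op": "carry_out", "data": {"motion": "1.7 -3.5 0 0 0 0 5.5;3.5 -7 0 0 0 0 5.5;4.9 -10 0 0 0 0 5.5;5.4 -11 0 0 0 0 5.5;5.4 -11 0 0 0 0 5.5"}}

```text
time_s: 4.4
position: [0.6156, -0.0367, 0.2545]
eef_rot: [0.706, 0.709, -0.0, -0.001]
contact_force: [-0.7, 0.9, -2.1]
finger_gap: 0.0635
```

Request:
{"op": "carry_out", "data": {"motion": "0 0 0 0 0 0 5.5;0 0 0 0 0 0 5.5;0 0 0 0 0 0 5.5"}}

```text
time_s: 4.7
position: [0.6149, -0.0337, 0.2554]
eef_rot: [0.704, 0.71, -0.0, -0.0]
contact_force: [0.7, 0.0, -1.8]
finger_gap: 0.0637
```

Run:
```python
from h import *
s=sensors.sense();print(s['time_s'],s['position'],s['eef_rot'],s['joint_velocities'].round(3))
m=camera_model("wrist");im=get_image("wrist");np.save("m2.npy",m,allow_pickle=True)
cv2.imwrite("pics/w2.png",im[:,:,::-1])
for o in greens(im,m,.09):print(o)
```

```text
4.7 [ 0.61490241 -0.03373106  0.25541898] [ 7.03975985e-01  7.10223693e-01 -4.69439198e-05 -3.40626451e-04] [-0.003  0.    -0.007 -0.001 -0.001 -0.002]
(array([322.9, 300.8]), array([ 30.5, 130. ]), array([ 0.6155, -0.1516]), 0.0424)
(array([323.1, 226.6]), array([ 75.9, 136.3]), array([ 0.6152, -0.0833]), 0.0546)
(array([325.6, 110.5]), array([63.4, 66. ]), array([0.6164, 0.0416]), 0.0307)
```

View pics/w2.png

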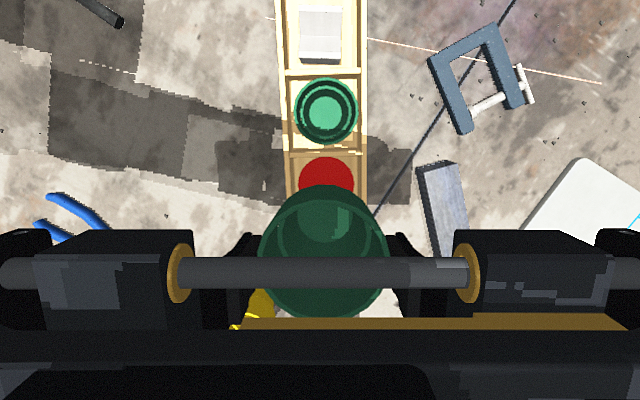

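```bash
cat >> h.py <<'E'
from scipy.optimize import least_squares
def held(im,m,zr,r0,r1,lo=(60,60,20),hi=(95,255,255),R=.032):
    g=cv2.inRange(hsv(im),lo,hi);g[:r0]=0
    us=[];
    for u in range(240,410):
        v=np.flatnonzero(g[:r1,u])
        if len(v) and v[0]>r0: us.append((u,v[0]-.5))
    P=onz(m,us,zr)[:,:2]
    f=lambda x:np.hypot(*(P-x).T)-R
    s=least_squares(f,P.mean(0)-[0,.03],loss='soft_l1',f_scale=.001)
    return s.x.round(4),np.abs(s.fun).mean(),len(us)
E
python3 - <<'E'
from h import *
im=cv2.imread("pics/w2.png")[:,:,::-1].copy();m=np.load("m2.npy",allow_pickle=True).item()
for dz in(.018,.0234,.028):print(held(im,m,.2554+dz,165,228))
E
```

```text
(array([ 0.615 , -0.0281]), np.float64(0.0011549877377783119), 112)
(array([ 0.615 , -0.0271]), np.float64(0.0012621748110770038), 112)
(array([ 0.6149, -0.0263]), np.float64(0.0013443823768097532), 112)
```

Run:
```python
from h import *
im=cv2.imread("pics/w2.png");m=np.load("m2.npy",allow_pickle=True).item()
a=np.linspace(0,6.28,200)
for c,col in(((.615,-.0331),(0,0,255)),((.615,-.0271),(255,0,255))):
    for z,R in((.2784,.032),(.2364,.031),(.1944,.021)):
        p=proj(m,np.c_[c[0]+R*np.cos(a),c[1]+R*np.sin(a),0*a+z])
        cv2.polylines(im,[(p*8).astype(np.int32)],True,col,1,cv2.LINE_AA,3)
cv2.imwrite("pics/w2o.png",cv2.resize(im[160:340,220:430],None,fx=3,fy=3,interpolation=cv2.INTER_CUBIC))
```

```text
(no output)
```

View pics/w2o.png

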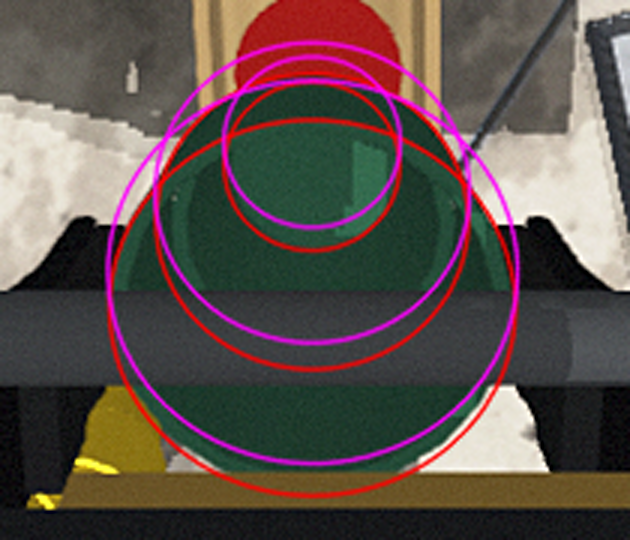

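Request:
{"op": "carry_out", "data": {"motion": "0 3 -1 0 0 0 5.5;0.1 6 -3 0 0 0 5.5;0.1 7.4 -5.5 0 0 0 5.5;0.1 7.4 -7.5 0 0 0 5.5;0.1 7.4 -8.5 0 0 0 5.5"}}

```text
time_s: 5.25
position: [0.615, 0.0402, 0.1686]
eef_rot: [0.704, 0.71, -0.001, -0.001]
contact_force: [-0.7, -0.3, -1.6]
finger_gap: 0.0635
```

Request:
{"op": "carry_out", "data": {"motion": "0 0 0 0 0 0 5.5;0 0 0 0 0 0 5.5;0 0 0 0 0 0 5.5;0 0 0 0 0 0 5.5"}}

```text
time_s: 5.65
position: [0.6174, 0.0383, 0.1716]
eef_rot: [0.705, 0.709, 0.001, 0.001]
contact_force: [0.4, 0.9, -1.1]
finger_gap: 0.0638
```

Request:
{"op": "carry_out", "data": {"motion": "0 0 0 0 0 0 5.5;0 0 0 0 0 0 5.5"}}

```text
time_s: 5.85
position: [0.6168, 0.0385, 0.1708]
eef_rot: [0.705, 0.709, 0.0, 0.0]
contact_force: [0.1, 0.6, -0.9]
finger_gap: 0.0635
```

Request:
{"op": "carry_out", "data": {"motion": "0 0 0 0 0 0 5.5"}}

```text
time_s: 5.95
position: [0.6166, 0.0386, 0.1705]
eef_rot: [0.705, 0.71, 0.0, 0.0]
contact_force: [-0.3, -0.8, -1.4]
finger_gap: 0.0633
```

Request:
{"op": "carry_out", "data": {"motion": "0 0 0 0 0 0 5.5"}}

```text
time_s: 6.05
position: [0.6166, 0.0387, 0.1704]
eef_rot: [0.705, 0.71, 0.0, 0.0]
contact_force: [0.3, -0.0, -0.8]
finger_gap: 0.0637
```

Request:
{"op": "carry_out", "data": {"motion": "-0.1 0.2 -1 0 0 0 5.5;-0.1 0.2 -2 0 0 0 5.5;-0.1 0.2 -3 0 0 0 5.5;-0.1 0.2 -3 0 0 0 5.5;-0.1 0.2 -3 0 0 0 5.5"}}

```text
time_s: 6.55
position: [0.6152, 0.0408, 0.1395]
eef_rot: [0.705, 0.71, -0.0, -0.001]
contact_force: [0.5, -0.0, -1.6]
finger_gap: 0.0637
```

Request:
{"op": "carry_out", "data": {"motion": "0 0 -0.5 0 0 0 5.5;0 0 -1 0 0 0 5.5;0 0 -1.3 0 0 0 5.5;0 0 -1.3 0 0 0 5.5;0 0 -1.3 0 0 0 5.5"}}

```text
time_s: 7.05
position: [0.6156, 0.0407, 0.1273]
eef_rot: [0.705, 0.71, 0.0, -0.0]
contact_force: [-0.5, -0.2, -1.7]
finger_gap: 0.0635
```

Request:
{"op": "carry_out", "data": {"motion": "0 0 -0.3 0 0 0 5.5;0 0 -0.6 0 0 0 5.5;0 0 -0.9 0 0 0 5.5;0 0 -1.2 0 0 0 5.5;0 0 -1.2 0 0 0 5.5"}}

```text
time_s: 7.55
position: [0.6151, 0.0407, 0.1147]
eef_rot: [0.705, 0.71, -0.0, -0.0]
contact_force: [0.1, -0.6, -0.6]
finger_gap: 0.0637
```

Request:
{"op": "carry_out", "data": {"motion": "0 0 -0.15 0 0 0 5.5;0 0 -0.3 0 0 0 5.5;0 0 -0.4 0 0 0 5.5;0 0 -0.4 0 0 0 5.5"}}

```text
time_s: 7.95
position: [0.6155, 0.0407, 0.1112]
eef_rot: [0.705, 0.71, -0.0, -0.0]
contact_force: [0.1, -0.8, -1.6]
finger_gap: 0.0636
```

Request:
{"op": "carry_out", "data": {"motion": "0 0 -0.1 0 0 0 5.5;0 0 -0.2 0 0 0 5.5;0 0 -0.3 0 0 0 5.5;0 0 -0.3 0 0 0 5.5"}}

```text
time_s: 8.35
position: [0.6157, 0.0406, 0.1087]
eef_rot: [0.705, 0.71, 0.0, 0.0]
contact_force: [-0.2, -1.3, 0.1]
finger_gap: 0.0637
```

Just at the seat (vertical force going from −1.6 to 0.1). Seat a little, then release.

Request:
{"op": "carry_out", "data": {"motion": "0 0 -0.1 0 0 0 5.5;0 0 -0.1 0 0 0 5.5;0 0 -0.1 0 0 0 5.5"}}

```text
time_s: 8.65
position: [0.6157, 0.0404, 0.1084]
eef_rot: [0.705, 0.71, -0.0, 0.0]
contact_force: [-2.2, -1.1, 5.4]
finger_gap: 0.0634
```

Request:
{"op": "carry_out", "data": {"motion": "0 0 0 0 0 0 7;0 0 0 0 0 0 8.7;0 0 0 0 0 0 8.7;0 0 0 0 0 0 8.7"}}

```text
time_s: 9.05
position: [0.6156, 0.0408, 0.1071]
eef_rot: [0.705, 0.71, 0.0, -0.0]
contact_force: [-0.5, 0.0, -0.3]
finger_gap: 0.0838
```

Request:
{"op": "carry_out", "data": {"motion": "0 0 2 0 0 0 8.7;0 0 6 0 0 0 8.7;0 -2 10 0 0 0 8.7;0 -7 14 0 0 0 8.7;0.2 -12 16 0 0 0 8.7"}}

```text
time_s: 9.55
position: [0.6179, -0.0634, 0.2628]
eef_rot: [0.704, 0.711, 0.001, 0.002]
contact_force: [1.7, -0.7, 0.1]
finger_gap: 0.0867
```

Request:
{"op": "carry_out", "data": {"motion": "0.3 -5 0 0 0 0 8.7;0.6 -10 0 0 0 0 8.7;0.9 -15 0 0 0 0 8.7;1.1 -20 0 0 0 0 8.7;1.2 -23 0 0 0 0 8.7"}}

```text
time_s: 10.05
position: [0.6287, -0.2978, 0.2595]
eef_rot: [0.706, 0.709, -0.0, 0.001]
contact_force: [0.3, 1.0, -0.2]
finger_gap: 0.0869
```

Request:
{"op": "carry_out", "data": {"motion": "0 0 0 0 0 0 8.7;0 0 0 0 0 0 8.7;0 0 0 0 0 0 8.7;0 0 0 0 0 0 8.7;0 0 0 0 0 0 8.7"}}

```text
time_s: 10.55
position: [0.6293, -0.292, 0.2601]
eef_rot: [0.704, 0.71, 0.0, -0.0]
contact_force: [0.2, -0.3, 0.1]
finger_gap: 0.087
```

Run:
```python
from h import *
s=sensors.sense();print(s['time_s'],s['position'],s['eef_rot'],s['joint_velocities'].round(3))
m=camera_model("wrist");im=get_image("wrist");np.save("m3.npy",m,allow_pickle=True)
cv2.imwrite("pics/w3.png",im[:,:,::-1])
for o in greens(im,m,.084):print(o)
```

```text
10.55 [ 0.62927904 -0.29203687  0.26014697] [ 7.03963813e-01  7.10235838e-01  5.18300970e-05 -4.57027144e-05] [-0.006  0.    -0.005 -0.003  0.    -0.   ]
(array([326.3, 136.8]), array([61., 62.]), array([ 0.6319, -0.2422]), 0.031)
```

View pics/w3.png

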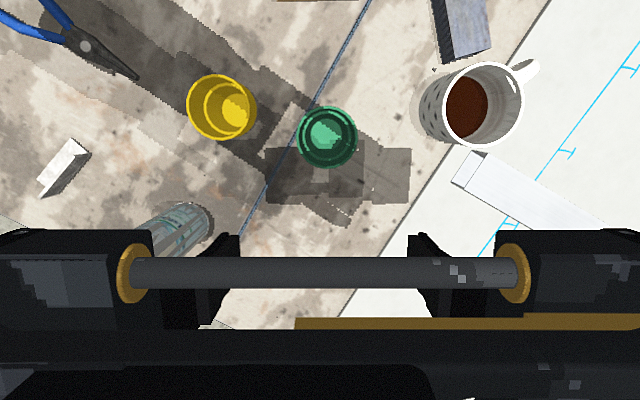

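Request:
{"op": "carry_out", "data": {"motion": "0.1 -2.5 0 0 0 0 8.7;0.1 -2.5 0 0 0 0 8.7;0.1 -2.5 0 0 0 0 8.7;0.1 -2.5 0 0 0 0 8.7;0.1 -2.5 0 0 0 0 8.7"}}

```text
time_s: 11.1
position: [0.63, -0.3176, 0.2599]
eef_rot: [0.704, 0.71, 0.0, -0.0]
contact_force: [1.4, -0.4, -0.4]
finger_gap: 0.087
```

Run:
```python
from h import *
s=sensors.sense();print(s['time_s'],s['position'],s['joint_velocities'].round(3))
m=camera_model("wrist");im=get_image("wrist");np.save("m4.npy",m,allow_pickle=True)
cv2.imwrite("pics/w4.png",im[:,:,::-1])
for o in greens(im,m,.084):print(o)
im=get_image("top");m=camera_model("top");cv2.imwrite("pics/t4.png",im[:,:,::-1])
```

```text
11.1 [ 0.63004438 -0.31760786  0.25994798] [-0.002  0.    -0.003 -0.004 -0.001  0.001]
(array([325.8, 110.8]), array([62.2, 64.6]), array([ 0.632 , -0.2423]), 0.031)
```

Request:
{"op": "carry_out", "data": {"motion": "0.1 3 -2 0 0 0 8.7;0.1 6 -5 0 0 0 8.7;0.1 7.5 -9 0 0 0 8.7;0.1 7.5 -11 0 0 0 8.7;0.1 7.5 -11 0 0 0 8.7"}}

```text
time_s: 11.7
position: [0.6287, -0.2411, 0.1462]
eef_rot: [0.704, 0.71, -0.001, -0.004]
contact_force: [1.0, 0.1, 0.0]
finger_gap: 0.0863
```

Request:
{"op": "carry_out", "data": {"motion": "0 0 0 0 0 0 8.7;0 0 0 0 0 0 8.7;0 0 0 0 0 0 8.7;0 0 0 0 0 0 8.7"}}

```text
time_s: 12.1
position: [0.6317, -0.2443, 0.1514]
eef_rot: [0.705, 0.709, 0.0, 0.001]
contact_force: [1.0, -0.1, 0.4]
finger_gap: 0.0868
```

Request:
{"op": "carry_out", "data": {"motion": "0 0.1 -3 0 0 0 8.7;0 0.1 -6 0 0 0 8.7;0 0.1 -8 0 0 0 8.7;0 0.1 -8.9 0 0 0 8.7;0 0.1 -8.9 0 0 0 8.7"}}

```text
time_s: 12.6
position: [0.6304, -0.2424, 0.06]
eef_rot: [0.705, 0.709, -0.0, -0.001]
contact_force: [0.0, -0.3, -0.2]
finger_gap: 0.0868
```

Request:
{"op": "carry_out", "data": {"motion": "0 0 0 0 0 0 8.7;0 0 0 0 0 0 8.7;0 0 0 0 0 0 8.7;0 0 0 0 0 0 8.7"}}

```text
time_s: 13.0
position: [0.6315, -0.2428, 0.0619]
eef_rot: [0.705, 0.71, 0.0, 0.001]
contact_force: [-0.5, -0.7, -0.3]
finger_gap: 0.0869
```

Request:
{"op": "carry_out", "data": {"motion": "0 0 0 0 0 0 6;0 0 0 0 0 0 5.5;0 0 0 0 0 0 5.5;0 0 0 0 0 0 5.5;0 0 0 0 0 0 5.5", "grip_force": 15}}

```text
time_s: 13.5
position: [0.6313, -0.2426, 0.0609]
eef_rot: [0.705, 0.71, 0.0, 0.0]
contact_force: [0.7, 0.0, -0.0]
finger_gap: 0.064
```

Request:
{"op": "carry_out", "data": {"motion": "0 0 1.5 0 0 0 5.5;0 0 4.5 0 0 0 5.5;0 0.5 8.5 0 0 0 5.5;-0.2 2 12.5 0 0 0 5.5;-0.5 4.5 16 0 0 0 5.5"}}

```text
time_s: 14.0
position: [0.6263, -0.1987, 0.2238]
eef_rot: [0.705, 0.709, 0.0, 0.001]
contact_force: [0.6, -0.3, -1.6]
finger_gap: 0.0641
```

Request:
{"op": "carry_out", "data": {"motion": "-0.2 3 3 0 0 0 5.5;-0.5 7 5.5 0 0 0 5.5;-0.8 11 7.5 0 0 0 5.5;-1 14.5 8 0 0 0 5.5;-1.1 16.3 8 0 0 0 5.5"}}

```text
time_s: 14.5
position: [0.6147, -0.0316, 0.3033]
eef_rot: [0.704, 0.71, 0.001, 0.001]
contact_force: [0.5, -0.1, -1.9]
finger_gap: 0.0641
```

Request:
{"op": "carry_out", "data": {"motion": "0 0 0 0 0 0 5.5;0 0 0 0 0 0 5.5;0 0 0 0 0 0 5.5;0 0 0 0 0 0 5.5;0 0 0 0 0 0 5.5"}}

```text
time_s: 15.0
position: [0.615, -0.0358, 0.3003]
eef_rot: [0.705, 0.709, -0.0, -0.0]
contact_force: [-0.1, 0.3, -1.5]
finger_gap: 0.0642
```

Run:
```python
from h import *
s=sensors.sense();print(s['time_s'],s['position'],s['eef_rot'],s['joint_velocities'].round(3))
m=camera_model("wrist");im=get_image("wrist");np.save("m5.npy",m,allow_pickle=True)
cv2.imwrite("pics/w5.png",im[:,:,::-1])
for o in greens(im,m,.132):print(o)
```

```text
15.0 [ 0.61503882 -0.03584351  0.30034598] [ 7.05269803e-01  7.08938851e-01 -3.23686650e-04 -3.26710470e-04] [ 0.006 -0.004 -0.     0.003 -0.001  0.001]
(array([323.5, 301. ]), array([ 30.4, 132.5]), array([ 0.6156, -0.1555]), 0.0433)
(array([323.3, 227. ]), array([ 74.4, 136.1]), array([ 0.615 , -0.0871]), 0.0545)
(array([324.7, 108.5]), array([63.3, 65.3]), array([0.6158, 0.0414]), 0.0307)
```

View pics/w5.png

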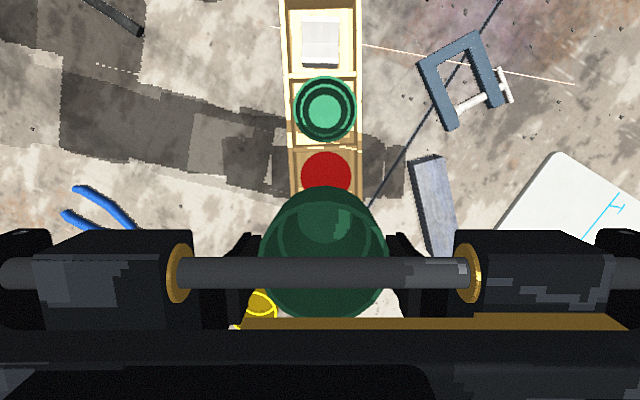

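Request:
{"op": "carry_out", "data": {"motion": "0 3 -1 0 0 0 5.5;0 6 -3 0 0 0 5.5;0 7.6 -6 0 0 0 5.5;0 7.6 -8 0 0 0 5.5;0 7.6 -9 0 0 0 5.5"}}

```text
time_s: 15.55
position: [0.6137, 0.0418, 0.2086]
eef_rot: [0.704, 0.71, -0.001, -0.002]
contact_force: [-0.6, -0.7, -2.4]
finger_gap: 0.0638
```

Request:
{"op": "carry_out", "data": {"motion": "0 0 0 0 0 0 5.5;0 0 0 0 0 0 5.5;0 0 0 0 0 0 5.5;0 0 0 0 0 0 5.5;0 0 0 0 0 0 5.5"}}

```text
time_s: 16.05
position: [0.6155, 0.0411, 0.2118]
eef_rot: [0.705, 0.709, 0.001, 0.001]
contact_force: [0.4, -0.6, -1.4]
finger_gap: 0.0639
```

Request:
{"op": "carry_out", "data": {"motion": "0 0 0 0 0 0 5.5;0 0 0 0 0 0 5.5"}}

```text
time_s: 16.25
position: [0.6151, 0.0414, 0.2112]
eef_rot: [0.705, 0.71, 0.0, 0.0]
contact_force: [0.2, 0.5, -1.6]
finger_gap: 0.0638
```

Aligned within 0.3 mm; descending.

Request:
{"op": "carry_out", "data": {"motion": "0 0 -1 0 0 0 5.5;0 0 -2 0 0 0 5.5;0 0 -3 0 0 0 5.5;0 0 -3.8 0 0 0 5.5;0 0 -4.2 0 0 0 5.5"}}

```text
time_s: 16.75
position: [0.6142, 0.0415, 0.1672]
eef_rot: [0.705, 0.71, -0.001, -0.001]
contact_force: [-0.5, -0.4, -2.3]
finger_gap: 0.064
```

Request:
{"op": "carry_out", "data": {"motion": "0 0 0 0 0 0 5.5;0 0 -0.3 0 0 0 5.5;0 0 -0.6 0 0 0 5.5;0 0 -0.8 0 0 0 5.5;0 0 -0.8 0 0 0 5.5"}}

```text
time_s: 17.25
position: [0.6149, 0.0415, 0.1607]
eef_rot: [0.705, 0.71, -0.0, -0.0]
contact_force: [-0.2, 1.1, -2.0]
finger_gap: 0.0642
```

Request:
{"op": "carry_out", "data": {"motion": "0 0 -0.2 0 0 0 5.5;0 0 -0.4 0 0 0 5.5;0 0 -0.5 0 0 0 5.5;0 0 -0.5 0 0 0 5.5"}}

```text
time_s: 17.65
position: [0.6149, 0.0415, 0.1557]
eef_rot: [0.705, 0.71, -0.0, -0.0]
contact_force: [-0.5, -0.1, -1.5]
finger_gap: 0.0639
```

Request:
{"op": "carry_out", "data": {"motion": "0 0 -0.1 0 0 0 5.5;0 0 -0.2 0 0 0 5.5;0 0 -0.3 0 0 0 5.5;0 0 -0.4 0 0 0 5.5;0 0 -0.4 0 0 0 5.5"}}

```text
time_s: 18.15
position: [0.6149, 0.0415, 0.1517]
eef_rot: [0.705, 0.71, -0.0, -0.0]
contact_force: [0.4, 0.0, -1.3]
finger_gap: 0.0639
```

Request:
{"op": "carry_out", "data": {"motion": "0 0 -0.1 0 0 0 5.5;0 0 -0.1 0 0 0 5.5;0 0 -0.1 0 0 0 5.5"}}

```text
time_s: 18.45
position: [0.6151, 0.0414, 0.151]
eef_rot: [0.705, 0.71, 0.0, 0.0]
contact_force: [-0.7, -1.1, -0.9]
finger_gap: 0.064
```

Request:
{"op": "carry_out", "data": {"motion": "0 0 -0.1 0 0 0 5.5;0 0 -0.1 0 0 0 5.5;0 0 -0.1 0 0 0 5.5"}}

```text
time_s: 18.75
position: [0.6152, 0.0414, 0.1507]
eef_rot: [0.705, 0.71, 0.0, 0.0]
contact_force: [-0.9, -0.4, 4.8]
finger_gap: 0.0638
```

Request:
{"op": "carry_out", "data": {"motion": "0 0 0 0 0 0 7;0 0 0 0 0 0 8.7;0 0 0 0 0 0 8.7;0 0 0 0 0 0 8.7"}}

```text
time_s: 19.15
position: [0.615, 0.0415, 0.1495]
eef_rot: [0.705, 0.71, -0.0, -0.0]
contact_force: [0.3, -0.2, -0.1]
finger_gap: 0.0836
```

Request:
{"op": "carry_out", "data": {"motion": "0 0 2 0 0 0 8.7;0 0 6 0 0 0 8.7;0 -1 10 0 0 0 8.7;0 -4 14 0 0 0 8.7;0 -7.5 17 0 0 0 8.7"}}

```text
time_s: 19.65
position: [0.6157, -0.0333, 0.3227]
eef_rot: [0.704, 0.71, 0.001, 0.001]
contact_force: [0.7, 0.2, -0.3]
finger_gap: 0.0869
```

Request:
{"op": "carry_out", "data": {"motion": "0 0 0 0 0 0 8.7;0 0 0 0 0 0 8.7;0 0 0 0 0 0 8.7;0 0 0 0 0 0 8.7"}}

```text
time_s: 20.05
position: [0.614, -0.0323, 0.3179]
eef_rot: [0.704, 0.71, -0.001, -0.002]
contact_force: [-0.1, -0.4, -1.0]
finger_gap: 0.087
```

Run:
```python
from h import *
s=sensors.sense();print(s['time_s'],s['position'],s['eef_rot'],s['joint_velocities'].round(3))
m=camera_model("wrist");im=get_image("wrist");np.save("m6.npy",m,allow_pickle=True)
cv2.imwrite("pics/w6.png",im[:,:,::-1])
for o in greens(im,m,.174):print(o)
H=hsv(im)
r=cv2.bitwise_or(cv2.inRange(H,(0,150,100),(8,255,255)),cv2.inRange(H,(172,150,100),(180,255,255)))
for k in blobs(r,200):
    print("red",cv2.fitEllipse(k),circ(onz(m,k.reshape(-1,2),.009)))
im=get_image("scene");cv2.imwrite("pics/s6.png",cv2.resize(im[150:250,250:400,::-1],None,fx=5,fy=5,interpolation=cv2.INTER_CUBIC))
```

```text
20.05 [ 0.61400707 -0.03225245  0.31794711] [ 0.70420107  0.7099977  -0.00089686 -0.00181798] [ 0.001 -0.    -0.008 -0.001  0.001  0.   ]
(array([326.1, 111.8]), array([67.7, 70.3]), array([0.6154, 0.0414]), 0.0307)
red ((326.5904541015625, 176.8036651611328), (47.19076919555664, 47.71994400024414), 87.38623809814453) (array([ 0.61787105, -0.0454506 ]), np.float64(0.03464631184198693))
```

View pics/w6.png

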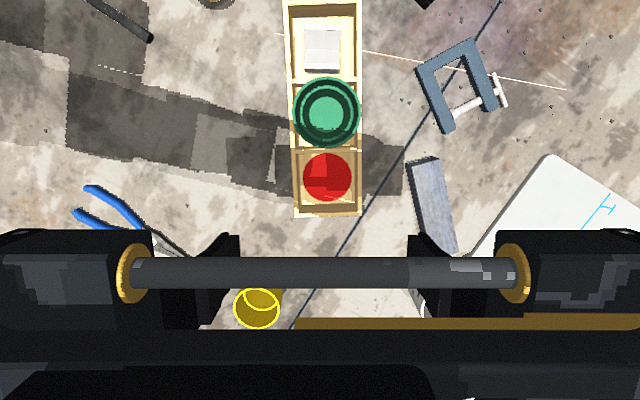

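View pics/s6.png

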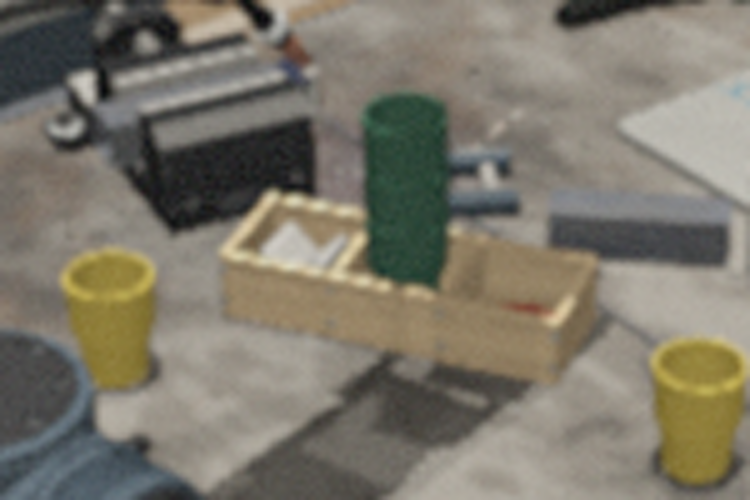

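Request:
{"op": "carry_out", "data": {"motion": "-1.8 -4.4 0.3 0 0 0 8.7;-3.6 -8.8 0.6 0 0 0 8.7;-5.4 -13.2 0.9 0 0 0 8.7;-7.2 -17.6 1.2 0 0 0 8.7;-9 -22 1.5 0 0 0 8.7"}}

```text
time_s: 20.65
position: [0.5243, -0.2543, 0.3344]
eef_rot: [0.704, 0.71, 0.0, -0.001]
contact_force: [0.3, 0.1, -0.4]
finger_gap: 0.0871
```

Request:
{"op": "carry_out", "data": {"motion": "-1.8 -4.4 0 0 0 0 8.7;-3.6 -8.8 0 0 0 0 8.7;-5.4 -13 0 0 0 0 8.7;-6.8 -16.5 0 0 0 0 8.7;-7.2 -17.8 0 0 0 0 8.7"}}

```text
time_s: 21.15
position: [0.4515, -0.4346, 0.3339]
eef_rot: [0.706, 0.708, -0.001, -0.0]
contact_force: [0.2, 0.5, 0.0]
finger_gap: 0.0871
```

Request:
{"op": "carry_out", "data": {"motion": "0 0 0 0 0 0 8.7;0 0 0 0 0 0 8.7;0 0 0 0 0 0 8.7;0 0 0 0 0 0 8.7;0 0 0 0 0 0 8.7"}}

```text
time_s: 21.65
position: [0.4537, -0.4303, 0.3352]
eef_rot: [0.704, 0.71, 0.0, 0.0]
contact_force: [-0.9, -0.5, 0.9]
finger_gap: 0.0871
```

Run:
```python
from h import *
s=sensors.sense();print(s['time_s'],s['position'],s['eef_rot'],s['joint_velocities'].round(3))
m=camera_model("wrist");im=get_image("wrist");np.save("m7.npy",m,allow_pickle=True)
cv2.imwrite("pics/w7.png",im[:,:,::-1])
print(proj(m,[[.45,-.36,.2],[.45,-.36,0]]))
```

```text
21.65 [ 0.45374232 -0.43031556  0.33519061] [7.03967575e-01 7.10232104e-01 4.67646760e-05 1.01006507e-04] [-0.009  0.003 -0.006 -0.002 -0.002  0.001]
[[319.73959954 116.23040899]
 [321.03267408 117.54979816]]
```

View pics/w7.png

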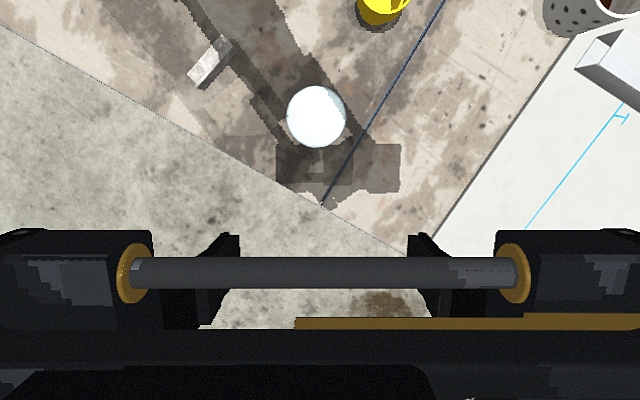

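Run:
```python
from h import *
im=cv2.imread("pics/w7.png")[:,:,::-1].copy();m=np.load("m7.npy",allow_pickle=True).item()
g=cv2.inRange(hsv(im),(0,0,225),(180,80,255))
for k in blobs(g,500):
    e=cv2.fitEllipse(k)
    if 290<e[0][0]<345 and e[0][1]<180: print(e,circ(onz(m,k.reshape(-1,2),.2)))
g=im[60:180,260:380]
cv2.imwrite("pics/c7.png",cv2.resize(g[:,:,::-1],None,fx=4,fy=4,interpolation=cv2.INTER_CUBIC))
```

```text
((314.3008728027344, 117.1858901977539), (53.079647064208984, 61.206687927246094), 154.90948486328125) (array([ 0.44527662, -0.36139805]), np.float64(0.024643462200079957))
((301.9897155761719, 27.470788955688477), (26.04014778137207, 33.745548248291016), 143.7667694091797) (array([ 0.43476421, -0.28918818]), np.float64(0.01136265216340124))
```

View pics/c7.png

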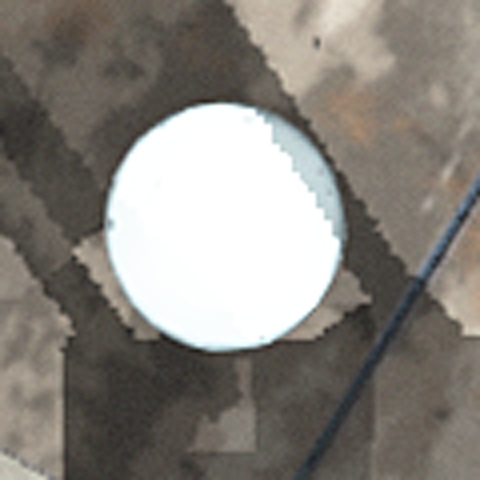

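Run:
```python
from h import *
m=np.load("m7.npy",allow_pickle=True).item()
print(onz(m,[[316.1,116.1],[286,116],[346,116]],.2))
```

```text
[[ 0.44678562 -0.35991806  0.2       ]
 [ 0.42021486 -0.36008219  0.2       ]
 [ 0.47318411 -0.35959912  0.2       ]]
```

Request:
{"op": "carry_out", "data": {"motion": "-0.3 2.5 -1 0 0 0 8.7;-0.6 5 -3 0 0 0 8.7;-0.8 7 -6 0 0 0 8.7;-0.8 7 -8 0 0 0 8.7;-0.8 7 -8 0 0 0 8.7"}}

```text
time_s: 22.2
position: [0.4438, -0.359, 0.2524]
eef_rot: [0.704, 0.71, 0.0, -0.003]
contact_force: [-0.5, 0.0, 0.5]
finger_gap: 0.0869
```

Request:
{"op": "carry_out", "data": {"motion": "0 0 0 0 0 0 8.7;0 0 0 0 0 0 8.7;0 0 0 0 0 0 8.7;0 0 0 0 0 0 8.7;0 0 0 0 0 0 8.7"}}

```text
time_s: 22.7
position: [0.4452, -0.362, 0.2555]
eef_rot: [0.705, 0.709, -0.0, 0.001]
contact_force: [-0.9, 0.4, 0.3]
finger_gap: 0.0872
```

Request:
{"op": "carry_out", "data": {"motion": "0.1 0.2 -2 0 0 0 8.7;0.1 0.2 -4 0 0 0 8.7;0.1 0.2 -6 0 0 0 8.7;0.1 0.2 -7.6 0 0 0 8.7;0.1 0.2 -8.2 0 0 0 8.7"}}

```text
time_s: 23.2
position: [0.4453, -0.3589, 0.1714]
eef_rot: [0.705, 0.71, 0.0, -0.002]
contact_force: [-0.3, -0.3, -0.2]
finger_gap: 0.087
```

Request:
{"op": "carry_out", "data": {"motion": "0 0 0 0 0 0 8.7;0 0 0 0 0 0 8.7;0 0 0 0 0 0 8.7;0 0 0 0 0 0 8.7;0 0 0 0 0 0 8.7"}}

```text
time_s: 23.7
position: [0.4463, -0.3598, 0.1736]
eef_rot: [0.705, 0.71, -0.0, 0.001]
contact_force: [0.4, -0.0, -0.6]
finger_gap: 0.087
```

Request:
{"op": "carry_out", "data": {"motion": "0 0 0 0 0 0 6.2;0 0 0 0 0 0 5.2;0 0 0 0 0 0 5;0 0 0 0 0 0 5;0 0 0 0 0 0 5", "grip_force": 30}}

```text
time_s: 24.2
position: [0.4461, -0.3595, 0.1729]
eef_rot: [0.705, 0.71, 0.0, 0.0]
contact_force: [-0.0, 0.8, 0.5]
finger_gap: 0.0558
```

Request:
{"op": "carry_out", "data": {"motion": "0 0 1 0 0 0 5;0 0 3 0 0 0 5;0 0 6 0 0 0 5;0 0 9 0 0 0 5;0 0 11.5 0 0 0 5"}}

```text
time_s: 24.7
position: [0.446, -0.3594, 0.2896]
eef_rot: [0.705, 0.71, -0.0, 0.0]
contact_force: [1.4, -0.0, -3.3]
finger_gap: 0.0562
```

Request:
{"op": "carry_out", "data": {"motion": "0.5 1 1 0 0 0 5;1.5 3 1.5 0 0 0 5;3 5.5 1.5 0 0 0 5;4.6 8.5 1.5 0 0 0 5;6.3 11.5 1.5 0 0 0 5"}}

```text
time_s: 25.2
position: [0.5088, -0.2422, 0.3019]
eef_rot: [0.705, 0.709, 0.0, -0.001]
contact_force: [0.3, 0.6, -3.0]
finger_gap: 0.0562
```

Request:
{"op": "carry_out", "data": {"motion": "1.7 3 0 0 0 0 5;3.4 6.2 0 0 0 0 5;5.1 9.4 0 0 0 0 5;6.8 12.4 0 0 0 0 5;8.3 15.3 0 0 0 0 5"}}

```text
time_s: 25.7
position: [0.5918, -0.0888, 0.3018]
eef_rot: [0.704, 0.71, -0.0, -0.001]
contact_force: [0.8, -0.4, -2.8]
finger_gap: 0.0563
```

Request:
{"op": "carry_out", "data": {"motion": "1.2 2.4 0 0 0 0 5;2.1 4 0 0 0 0 5;2.5 4.6 0 0 0 0 5;2.5 4.6 0 0 0 0 5;2.5 4.6 0 0 0 0 5"}}

```text
time_s: 26.2
position: [0.6165, -0.0464, 0.3026]
eef_rot: [0.705, 0.709, -0.001, -0.0]
contact_force: [0.3, -0.2, -3.1]
finger_gap: 0.0559
```

Request:
{"op": "carry_out", "data": {"motion": "0 0 0 0 0 0 5;0 0 0 0 0 0 5;0 0 0 0 0 0 5;0 0 0 0 0 0 5;0 0 0 0 0 0 5"}}

```text
time_s: 26.7
position: [0.617, -0.0458, 0.303]
eef_rot: [0.705, 0.709, 0.0, 0.0]
contact_force: [-0.6, 0.4, -3.1]
finger_gap: 0.0559
```

Run:
```python
from h import *
im=get_image("scene");a=cv2.resize(im[110:240,280:420,::-1],None,fx=4,fy=4,interpolation=cv2.INTER_CUBIC)
cv2.imwrite("pics/s8.png",a)
```

```text
(no output)
```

View pics/s8.png

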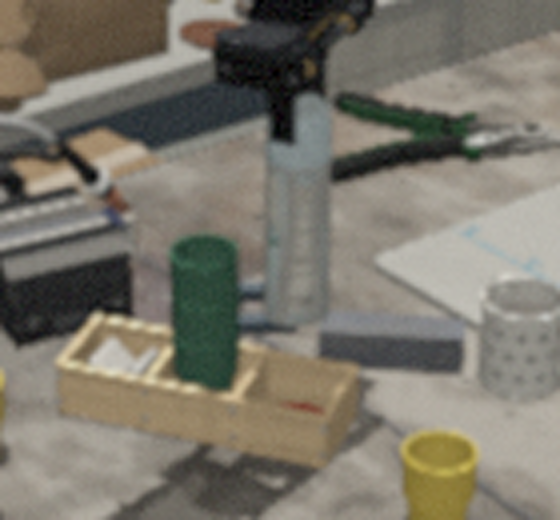

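Can hangs straight and the stack is straight; lowering to foot height 9 mm (TCP about 0.182).

Request:
{"op": "carry_out", "data": {"motion": "0 0 -1.5 0 0 0 5;0 0 -3 0 0 0 5;0 0 -4.5 0 0 0 5;0 0 -5.5 0 0 0 5;0 0 -6 0 0 0 5"}}

```text
time_s: 27.25
position: [0.6166, -0.0454, 0.2418]
eef_rot: [0.705, 0.71, -0.0, -0.001]
contact_force: [0.2, 0.9, -2.9]
finger_gap: 0.0561
```

Request:
{"op": "carry_out", "data": {"motion": "0 0 -1 0 0 0 5;0 0 -2.2 0 0 0 5;0 0 -3.4 0 0 0 5;0 0 -4.4 0 0 0 5;0 0 -4.8 0 0 0 5"}}

```text
time_s: 27.75
position: [0.6162, -0.0453, 0.1932]
eef_rot: [0.705, 0.71, -0.001, -0.001]
contact_force: [-0.5, 0.7, -2.2]
finger_gap: 0.0557
```

Request:
{"op": "carry_out", "data": {"motion": "0 0 -0.2 0 0 0 5;0 0 -0.4 0 0 0 5;0 0 -0.5 0 0 0 5;0 0 -0.5 0 0 0 5;0 0 -0.5 0 0 0 5"}}

```text
time_s: 28.25
position: [0.6173, -0.0456, 0.1903]
eef_rot: [0.705, 0.71, 0.0, 0.0]
contact_force: [-0.8, 0.1, -2.7]
finger_gap: 0.0556
```

Request:
{"op": "carry_out", "data": {"motion": "0 0 -0.2 0 0 0 5;0 0 -0.4 0 0 0 5;0 0 -0.6 0 0 0 5;0 0 -0.7 0 0 0 5;0 0 -0.7 0 0 0 5"}}

```text
time_s: 28.75
position: [0.6168, -0.0455, 0.1826]
eef_rot: [0.705, 0.71, -0.0, -0.0]
contact_force: [0.1, 0.3, -2.4]
finger_gap: 0.0557
```

Request:
{"op": "carry_out", "data": {"motion": "0 0 -0.1 0 0 0 5;0 0 -0.1 0 0 0 5;0 0 -0.1 0 0 0 5"}}

```text
time_s: 29.05
position: [0.617, -0.0455, 0.1819]
eef_rot: [0.705, 0.71, -0.0, 0.0]
contact_force: [-0.7, 0.5, -2.7]
finger_gap: 0.0561
```

Request:
{"op": "carry_out", "data": {"motion": "0 0 -0.1 0 0 0 5;0 0 -0.1 0 0 0 5;0 0 -0.1 0 0 0 5"}}

```text
time_s: 29.35
position: [0.6173, -0.0456, 0.1819]
eef_rot: [0.705, 0.71, 0.0, 0.0]
contact_force: [-1.8, -0.0, 4.9]
finger_gap: 0.0559
```

Contact with the pad; release and retreat straight up.

Request:
{"op": "carry_out", "data": {"motion": "0 0 0 0 0 0 6.5;0 0 0 0 0 0 8.7;0 0 0 0 0 0 8.7;0 0 0 0 0 0 8.7;0 0 0 0 0 0 8.7"}}

```text
time_s: 29.85
position: [0.617, -0.0455, 0.1807]
eef_rot: [0.705, 0.71, -0.0, -0.0]
contact_force: [0.4, 0.8, 0.3]
finger_gap: 0.0843
```

Request:
{"op": "carry_out", "data": {"motion": "0 0 1.5 0 0 0 8.7;0 0 4 0 0 0 8.7;0 0 7 0 0 0 8.7;0 0 10 0 0 0 8.7;0 -1 14 0 0 0 8.7"}}

```text
time_s: 30.35
position: [0.6159, -0.0544, 0.3205]
eef_rot: [0.704, 0.71, -0.001, -0.002]
contact_force: [-0.1, 0.6, -0.1]
finger_gap: 0.0866
```

Request:
{"op": "carry_out", "data": {"motion": "0 -4 0 0 0 0 8.7;-1 -8 0 0 0 0 8.7;-2 -10 0 0 0 0 8.7;-2 -10 0 0 0 0 8.7;-2 -10 0 0 0 0 8.7"}}

```text
time_s: 30.85
position: [0.5969, -0.1556, 0.3208]
eef_rot: [0.705, 0.709, 0.0, -0.0]
contact_force: [-0.1, 0.1, -0.1]
finger_gap: 0.0871
```

Request:
{"op": "carry_out", "data": {"motion": "0 0 0 0 0 0 8.7;0 0 0 0 0 0 8.7;0 0 0 0 0 0 8.7;0 0 0 0 0 0 8.7"}}

```text
time_s: 31.25
position: [0.5973, -0.1548, 0.3209]
eef_rot: [0.704, 0.71, 0.0, -0.0]
contact_force: [-0.4, -0.5, 0.5]
finger_gap: 0.0868
```

Run:
```python
from h import *
s=sensors.sense();print(s['time_s'],s['position'])
m=camera_model("wrist");im=get_image("wrist")
for o in greens(im,m,.174):print(o)
s=get_image("scene")
a=cv2.resize(s[110:240,260:420],None,fx=2.5,fy=2.5,interpolation=cv2.INTER_CUBIC)
b=im[0:325,200:560]
o=np.zeros((330,800,3),np.uint8);o[:325,:400]=a[:325];o[:325,405:765]=b
cv2.imwrite("pics/f9.png",o[:,:,::-1])
```

```text
31.25 [ 0.59725842 -0.15478733  0.32087553]
(array([341.1,  14. ]), array([35.3, 59.6]), array([0.6118, 0.0016]), 0.0187)
```

View pics/f9.png

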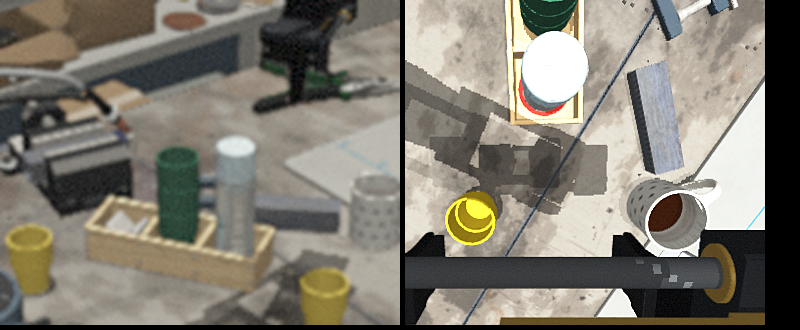

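Scene crop: the can is upright on the red pad at about (235,195), and the three-pot stack is straight at (178,195). The yellow pots, mug and V-block have not moved. Wrist crop: the can's foot sits centred in the red ring, about (545,90).

```bash
python3 -c "
from cell import workorder;print(workorder.finish_job())"
```

```text
the job is handed in; nothing more can be done
None
```

I nested the two table pots into the caddy pot, the left one first and then the right one. Then I stood the spray can on the red pad, cleared the arm, and handed the job in at about 31 s of the 72 s allowed.

- **Pots:** Both seated at the expected height, with about 5 N of contact. After each release the top rim was within 1 mm of the caddy pot's measured axis, and in the scene picture the stack stands straight.
- **Spray can:** It touched down at the expected height with about 5 N. The last pictures show it upright and centred on the pad.
- **Everything else:** The yellow pots, V-block, mug and box section look unmoved in the last pictures.

**Checks that disagreed:**
- The first top-camera estimate of the right-hand pot was about 8 mm off along y. Two wrist views agreed with each other, so I used those.
- A fit of the held pot's rim gave an offset of about 6 mm, because it had picked up the shoulder edge. I discarded it and used the grasp measurement.
- In the last wrist view the stack was cut off at the picture's edge, so its position was not measured again after the can was placed. The scene picture was the only check on it then.

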